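# Load the four boards of a lamp into their test nests

## Robot

A 6-joint arm with a two-finger parallel gripper is mounted at the origin on a cart in front of the work surface, level with it; the furniture and walls round the work are solid. World frame = base frame: x ahead of the robot, y to its left, z up, the work surface at z = 0. Lengths are in mm, angles in degrees, forces in N, time in s.
With the tool pointing down it reaches from about 250 to 850 mm from the base axis. Payload 12.5 kg.
Tool frame: the origin (TCP) lies on the centre line of the jaws, within the pads' length; the fingertips stand 19 mm ahead of it and the grasp point (between the pads) is the TCP; z points along the fingers, y is the line along which they close (so a half turn about z gives the same grasp; the last joint's range is limited). The gripper opens to 93 mm and grips with 3 to 60 N. Pads are 15 mm wide; open, the fingers measure 128 mm over their backs; the gripper's body (75 mm by 188 mm) begins 65 mm behind the grasp point.
Start: joints at [-71.711, 20.094, 94.641, -0, 65.266, -4.847], TCP at [216.121, -505.743, 237.633] pointing down, gripper open.
Joint ranges: [-157.81, 157.81], [-45, 120.19], [0.68, 151.7], [-89.99, 269.99], [4.06, 180], [-164.3, 164.3]. Speed limits (degrees/s): [127.2, 127.2, 159.86, 180, 180, 180].

## Interface

Orientations are given as [roll, pitch, yaw] about the fixed x, y, z axes, in that order (R = Rz(yaw) Ry(pitch) Rx(roll)).
In Python, from station import env gives the robot as it stands. The module is installed in compiled form; this text tells all that it offers.
- The arm moves only by the shell command python3 -m inch 'ROWS' [FORCE]. ROWS is JSON, a list of rows, each an object with "offset": the shift along the tool's x, y, z in m, a list of three; "yaw": the turn about the tool's z in rad; "gripper": the opening, from 0 (shut) to 1 (fully open). In form: [{"offset": [dx, dy, dz], "yaw": yaw, "gripper": gripper}, ...]. A call has 1 to 10 rows; each row is the pose to reach, as a shift and turn from the pose commanded when the call began, along the tool's axes at that moment; what a row does not reach only later rows make up. A row lasts 1/8 s, in which the tool goes at most 62.5 mm and 10.7 degrees, less where a joint would pass 70% of its speed; a pose out of reach is approached as far as the arm can. A call with a gripper value outside its range is refused whole. The fingers move at their own pace and stop on an object; FORCE is the grip in N (left out, the last holds). Time passes only in rows, so rows that repeat a pose let the fingers close. It gives the time, the measured TCP pose, the force, the opening and the grip force at its end, in the units of the state.
- env.read_state(): the state, without advancing time (a new reading comes with each control period).
- env.snapshot(name): name is "side" or "top"; returns a dict with "image" (400x640x3 uint8, red, green, blue), "camera_matrix" (3x3 intrinsics, pixels), "k1" (the pictures are not rectified: a ray, as slopes to the right and down, at radius r is drawn at 1 + k1 r^2 times it, then the intrinsics apply), "eye" and "rotation" of the camera in the world. Camera axes: x right, y down, z forward; pixel columns grow to the right and rows downward; lengths in mm; the calibration is good to about 2 mm. A picture is of the moment at which its call begins. There is no depth.
- env.close_job(): hands the job in; it is judged then, once.
The state is a dict: "t": time; "joint_positions": joint angles; "dq": joint speeds; "joint_torque": joint torques, N m; "position": TCP position; "orientation": TCP orientation; "ft_force": force on the tool from outside, world axes, zero at the start; "wrist_torque": the same for the moment, N m; "grip_width": finger opening in mm; "grasp_force": force on a finger pad.
Only numpy, scipy, OpenCV 4.12 (cv2) and the standard library are available. Lean on these libraries where they do the work, as an engineer would, in place of code of your own. Each camera call takes 0.05 s, during which the arm holds its last target. There are 200 camera calls.

## Task

Load the four boards of the lamp for testing: put the control board, the radio board, the driver strip and the round light board each into the test nest made for its outline, face up, either way round, lying flat on the nest's pads between the guides. Set them down rather than letting them drop, and leave the flux pot and the tea cup standing where they are.

Things in the scene. Friction and masses are not known exactly. Their poses are not given: they have to be found in the camera images.
- control_unit: Larger green rectangular circuit board on four brass standoffs, 56 x 78 mm; lies on the mat, the edge of the board (2 mm thick) is 8 to 10 mm above the mat, parts on top reach 13 mm. About 50 g. Pick it by the middle of its long sides, 56 mm apart. Origin: middle of the underside; x = short side, y = long side, z up.
- radio_board: Smaller blue rectangular circuit board on four brass standoffs, 40 x 62 mm; lies on the mat, the edge of the board (2 mm thick) is 8 to 10 mm above the mat, parts on top reach 13 mm. About 50 g. Pick it by the middle of its long sides, 40 mm apart. Origin: middle of the underside; x = short side, y = long side, z up.
- driver_strip: Long narrow lamp driver potted in a black tray, 24 x 92 mm, tray 9 mm high, terminals and parts on top reach 15 mm. About 45 g. Pick it by the middle of its long sides, 24 mm apart. Origin: middle of the underside; x = short side, y = long side, z up.
- lamp_disc: Round lamp board with white face and yellow light chips on an aluminium disc, 50 mm in diameter, 10 mm high (the metal 8 mm). About 40 g. Its yaw does not matter. Origin: middle of the underside, z up.
- nest_control: Test nest for the 56 x 78 mm board: grey plate 90 x 99 x 8 mm, black corner guides, largest place. Fixed, yaw within 15 degrees. Origin: underside, middle of the place; x short, y long side. Board rests on pads 10 mm up. Guides 2 mm clear of it, upright to 20.5 mm, then leaning out to 27 mm; finger gap 44 mm in mid long sides. Plate extends 14 mm more on +x; cable header (16 mm high) by +y.
- nest_radio: Test nest for the 40 x 62 mm board: grey plate 74 x 83 x 8 mm, black corner guides. Fixed, yaw within 15 degrees. Origin: underside, middle of the place; x short, y long side. Board rests on pads 10 mm up. Guides 2 mm clear of it, upright to 20.5 mm, then leaning out to 27 mm; finger gap 34 mm in mid long sides. Plate extends 14 mm more on +x; cable header (16 mm high) by +y.
- nest_driver: Test nest for the 24 x 92 mm strip: grey plate 58 x 112 x 8 mm, black guides, long narrow place. Fixed, yaw within 15 degrees. Origin: underside, middle of the place; x short, y long side. Board rests on pads 10 mm up. Guides 2 mm clear of it, upright to 15 mm, then leaning out to 22 mm; finger gap 52 mm in mid long sides. Plate extends 14 mm more on +x; cable header (16 mm high) by +y.
- nest_lamp: Test nest for the 50 mm disc: grey plate 84 x 70 x 8 mm, four black 10 mm posts at x +-19, y +-25.7 mm, 2 mm clear of the disc, upright to 14 mm, pointed to 22 mm. Fixed, yaw within 15 degrees. Origin: underside, middle of the circle. Disc rests on pads 10 mm up. Fingers go on the disc's sides at nest +x and -x (gaps of 41 mm). Plate 14 mm longer on +x, cable header (16 mm high) near +y.
- flux_pot: Small round pot with a black lid, 42 mm in diameter, 30 mm high, standing among the boards; stays where it is. Origin: middle of the underside.
- tea_cup: Cup of tea, 93 x 120 x 59 mm, white with a handle, right of the mat; stays where it is. Origin: underside.
Things that resemble listed ones, but are neither listed nor needed, are in the scene too. Leave any turquoise look-alike of the lamp_disc alone.

How it is judged (in metres and radians):
At the end, for the whole second after the job is handed in: Each board lies in its own nest: origin within 8 mm of the nest's centre, underside 7 to 13 mm above the nest's origin (10 mm when seated), face up and level within 0.07 rad, long side within 0.15 rad of the nest's long side (either way round; any yaw for the disc), released and at rest (horizontal distance between control_unit and nest_control below 0.008 m and z of control_unit in the frame of nest_control between 0.007 and 0.013 m and angle between each of control_unit, radio_board, driver_strip, lamp_disc's own z axis and vertical below 0.07 rad and linear speed of each of control_unit, radio_board, driver_strip, lamp_disc below 0.02 m/s and angle between the y axis of control_unit and the y axis of nest_control, either way round below 0.15 rad and horizontal distance between radio_board and nest_radio below 0.008 m and z of radio_board in the frame of nest_radio between 0.007 and 0.013 m and angle between the y axis of radio_board and the y axis of nest_radio, either way round below 0.15 rad and horizontal distance between driver_strip and nest_driver below 0.008 m and z of driver_strip in the frame of nest_driver between 0.007 and 0.013 m and angle between the y axis of driver_strip and the y axis of nest_driver, either way round below 0.15 rad and horizontal distance between lamp_disc and nest_lamp below 0.008 m and z of lamp_disc in the frame of nest_lamp between 0.007 and 0.013 m); the robot touches nothing.
It fails at once if a board falls freely from more than 25 mm above the seat of its nest ((height (world z) of control_unit above 0.035 m and contact force between control_unit and anything else below 0.001 N) or (height (world z) of radio_board above 0.035 m and contact force between radio_board and anything else below 0.001 N) or (height (world z) of driver_strip above 0.035 m and contact force between driver_strip and anything else below 0.001 N) or (height (world z) of lamp_disc above 0.035 m and contact force between lamp_disc and anything else below 0.001 N)).
It fails at once if the flux pot is moved by more than 30 mm (distance of flux_pot from where it was at the start of the episode above 0.03 m).
It fails at once if the tea cup is moved by more than 30 mm (distance of tea_cup from where it was at the start of the episode above 0.03 m).
It also fails if it takes over 90 s, if anything falls off the work surface, if the arm or the gripper's body presses on something with over 40 N, if the wrist force passes 120 N, or if a joint passes its speed limit or range.

## Working session

There is one attempt and no reset: what is moved stays moved. The work goes in short steps, Python scripts to look and compute and a shell command to move; the robot and the scene stay as the last step left them, time stands still between calls to the robot, and variables do not carry over. Pictures are saved under pics/ and viewed, at most 14 in all, crops included, and the job is handed in when it is done.

```bash
mkdir -p pics
cat > h.py <<'E'
import numpy as np, cv2, pickle
from station import env
def snap(name,fn):
    s=env.snapshot(name); pickle.dump(s,open(f'pics/{fn}.pkl','wb')); cv2.imwrite(f'pics/{fn}.png',s['image'][:,:,::-1]); return s
def load(fn): return pickle.load(open(f'pics/{fn}.pkl','rb'))
def dist(s): return np.array([s['k1'],0,0,0.])
def ray(s,px):
    K=np.array(s['camera_matrix'],float)
    p=cv2.undistortPoints(np.array(px,float).reshape(-1,1,2),K,dist(s)).reshape(-1,2)
    d=np.c_[p,np.ones(len(p))]@np.array(s['rotation']).T
    return np.array(s['eye'],float),d
def onz(s,px,z):
    e,d=ray(s,px); return e+d*((np.array(z)-e[2])/d[:,2])[:,None]
def proj(s,P):
    R=np.array(s['rotation']); K=np.array(s['camera_matrix'],float)
    P=np.array(P,float).reshape(-1,3)
    r=cv2.Rodrigues(R.T)[0]; return cv2.projectPoints(P,r,-R.T@np.array(s['eye'],float),K,dist(s))[0].reshape(-1,2)
def tri(s1,p1,s2,p2):
    out=[]
    for a,b in zip(np.reshape(p1,(-1,2)),np.reshape(p2,(-1,2))):
        e1,d1=ray(s1,a);e2,d2=ray(s2,b);d1=d1[0];d2=d2[0]
        t=np.linalg.lstsq(np.c_[d1,-d2],e2-e1,rcond=None)[0]
        q1=e1+t[0]*d1;q2=e2+t[1]*d2; out.append(np.r_[(q1+q2)/2,np.linalg.norm(q1-q2)])
    return np.array(out)
E
python3 - <<'E'
from h import *
print(env.read_state())
for n in('top','side'):
    s=snap(n,n+'0'); print(n,s['eye'],s['rotation'],s['camera_matrix'],s['k1'])
E
```

```text
{'t': 0.0, 'joint_positions': array([-7.17124256e+01,  2.01238248e+01,  9.46763905e+01,  9.15790097e-04,
        6.52661743e+01, -4.84729649e+00]), 'dq': array([-0.05060207,  0.04289385, -0.01341794,  0.01435885,  0.0529797 ,
       -0.02555245]), 'joint_torque': array([ 2.36811984e-04, -4.97317171e+01, -2.85253626e+01,  6.99186581e-02,
        2.55395751e-02, -1.22784036e-04]), 'position': array([ 216.01857367, -505.45343588,  237.11003266]), 'orientation': array([-1.79933918e+02, -6.43831261e-03,  2.31344835e+01]), 'ft_force': array([-0.14743752, -0.30241956,  0.32038278]), 'wrist_torque': array([ 0.03398798, -0.00069684, -0.00818566]), 'grasp_force': 0.0, 'grip_width': 93.10167375016964}
top [ 425.93619427 -148.8580642  1404.43031863] [-175.87079651    0.72454463  -91.43253335] [[512.31415399   0.         331.87605999]
 [  0.         512.31415399 193.84695837]
 [  0.           0.           1.        ]] -0.011071806248842906
side [728.07207182 299.36938905 891.11840303] [-150.9926873    -0.25161254  156.5121868 ] [[444.00082245   0.         322.96983683]
 [  0.         444.00082245 200.11737418]
 [  0.           0.           1.        ]] -0.01028979734031715
```

```bash
python3 - <<'E'
t=open('h.py').read()
t=t.replace("import numpy as np, cv2, pickle","import numpy as np, cv2, pickle\nfrom scipy.spatial.transform import Rotation as Ro")
t=t.replace("np.array(s['rotation'])","Ro.from_euler('xyz',s['rotation'],degrees=True).as_matrix()")
open('h.py','w').write(t)
E
python3 - <<'E'
from h import *
for n in('top0','side0'):
    im=cv2.imread(f'pics/{n}.png'); cv2.imwrite(f'pics/{n}b.png',cv2.resize(im,(800,500),interpolation=cv2.INTER_CUBIC))
E
```

```text
(no output)
```

View pics/top0b.png

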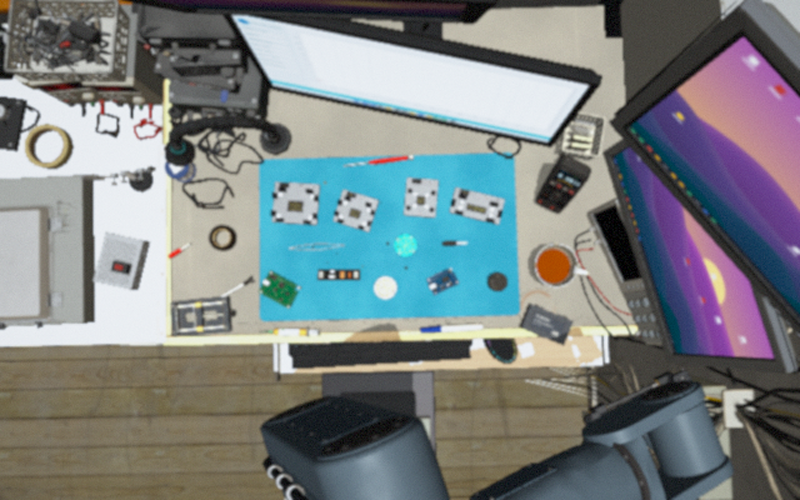

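View pics/side0b.png

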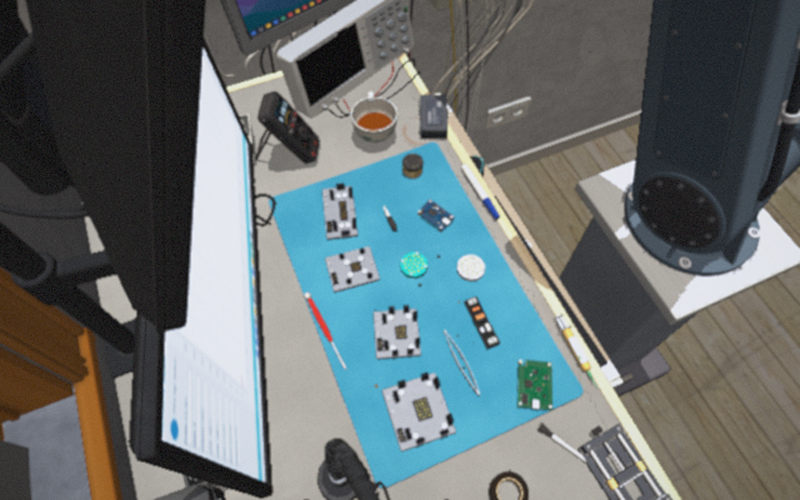

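Run:
```python
from h import *
t=cv2.imread('pics/top0.png'); c=t[122:258,204:418]; cv2.imwrite('pics/top0c.png',cv2.resize(c,None,fx=3.7,fy=3.7,interpolation=cv2.INTER_CUBIC))
t=cv2.imread('pics/side0.png'); c=t[110:390,215:470]; cv2.imwrite('pics/side0c.png',cv2.resize(c,None,fx=2.14,fy=2.14,interpolation=cv2.INTER_CUBIC))
T=load('top0')
for n,p in dict(nc=(295,203),nr=(355,210),nl=(420,197),nd=(477,206),ctl=(279,289),strip=(338,275),disc=(385,287),radio=(442,281),pot=(497,281),turq=(404,245),cup=(553,265),mon1=(270,88),mon2=(545,140)).items(): print(n,onz(T,np.array(p)*.8,8)[0].round())
```

```text
nc [621. 128.   8.]
nr [602.  -4.   8.]
nl [ 627. -148.    8.]
nd [ 603. -272.    8.]
ctl [433. 165.   8.]
strip [460.  36.   8.]
disc [431. -66.   8.]
radio [ 441. -191.    8.]
pot [ 438. -310.    8.]
turq [ 522. -110.    8.]
cup [ 470. -433.    8.]
mon1 [881. 181.   8.]
mon2 [ 746. -427.    8.]
```

View pics/top0c.png

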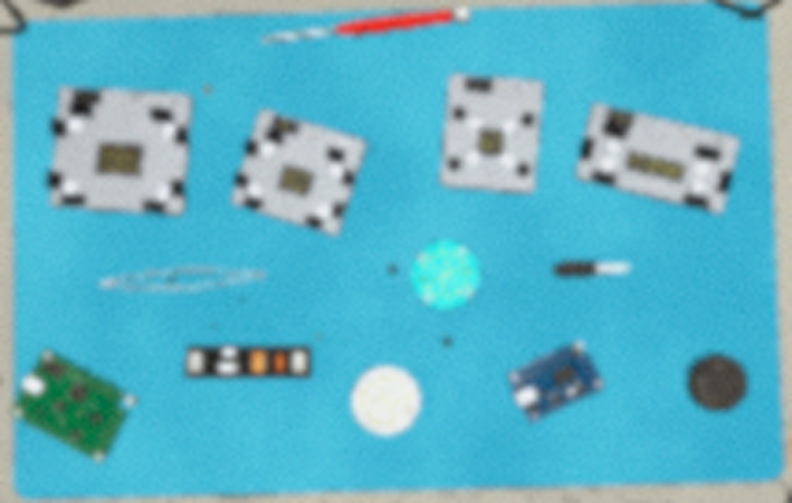

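View pics/side0c.png

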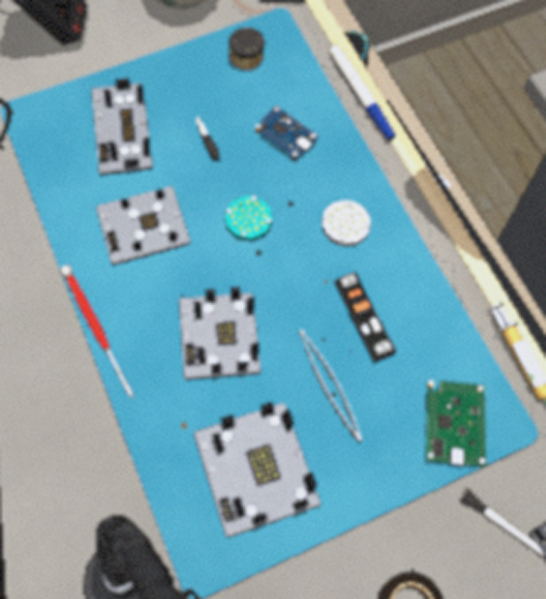

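Top crop: the nests are at (120,150) control, (297,172) radio, (492,132) lamp and (658,158) driver, with their headers in the upper left. The boards are green control (75,400), black strip (248,360), white disc (387,400) and blue radio (555,380). The pot is at (717,380).

Possible confusions:
- **Lamp disc:** white (387,400) against turquoise (445,273). I choose the white one.
- **Driver strip:** (248,360) against the knife (590,268).
- **Pot:** (717,380) against the tape roll on the left of the desk.
- **Control board:** no lookalike on the mat.

Next I fit poses by silhouette in both views.

```bash
cat > fit.py <<'E'
from h import *
from scipy.optimize import minimize
SS=8
def matmask(s):
    im=cv2.GaussianBlur(s['image'],(0,0),.5).astype(float)
    hsv=cv2.cvtColor(s['image'],cv2.COLOR_RGB2HSV)
    m=(hsv[...,0]>92)&(hsv[...,0]<102)&(hsv[...,1]>150)
    ref=np.median(im[m],0); d=np.linalg.norm(im-ref,axis=2)
    return np.clip((d-25)/60,0,1)
def box(x0,x1,y0,y1,z0,z1): return np.array([[x,y,z] for x in(x0,x1) for y in(y0,y1) for z in(z0,z1)],float)
def disc(r,h,z0=0): a=np.linspace(0,2*np.pi,40); return np.r_[np.c_[r*np.cos(a),r*np.sin(a),0*a+z0],np.c_[r*np.cos(a),r*np.sin(a),0*a+h]]
M=dict(nest_control=box(-38,52,-49.5,49.5,0,8),nest_radio=box(-30,44,-41.5,41.5,0,8),nest_lamp=box(-35,49,-35,35,0,8),nest_driver=box(-22,36,-56,56,0,8),
 control_unit=box(-28,28,-39,39,8,10),radio_board=box(-20,20,-31,31,8,10),driver_strip=box(-12,12,-46,46,0,9),lamp_disc=disc(25,9),flux_pot=disc(21,30))
I=dict(nest_control=(621,128,0),nest_radio=(602,-4,-15),nest_lamp=(627,-148,0),nest_driver=(603,-272,-12),control_unit=(433,165,60),radio_board=(441,-191,110),driver_strip=(460,36,90),lamp_disc=(431,-66,0),flux_pot=(438,-310,0))
def place(m,p,z=0):
    c,s_=np.cos(np.radians(p[2])),np.sin(np.radians(p[2]))
    return np.c_[m[:,0]*c-m[:,1]*s_+p[0],m[:,0]*s_+m[:,1]*c+p[1],m[:,2]+z]
def cost(s,mask,P):
    q=proj(s,P); lo=np.floor(q.min(0)).astype(int)-7; hi=np.ceil(q.max(0)).astype(int)+8
    h=cv2.convexHull(((q-lo+.5)*SS*16-8).astype(np.int32))
    im=np.zeros(((hi-lo)[1]*SS,(hi-lo)[0]*SS),np.float32); cv2.fillConvexPoly(im,h,1,shift=4)
    r=cv2.GaussianBlur(cv2.resize(im,None,fx=1/SS,fy=1/SS,interpolation=cv2.INTER_AREA),(0,0),.7)
    return np.abs(r-mask[lo[1]:hi[1],lo[0]:hi[0]]).sum()
def fit(views,name,p0,z=0,freez=False):
    ms=[matmask(s) for s in views]; m=M[name]
    rnd=name in('lamp_disc','flux_pot')
    def f(v):
        p=[v[0],v[1],p0[2] if rnd else v[2]]; zz=v[3] if freez else z
        return sum(cost(s,k,place(m,p,zz)) for s,k in zip(views,ms))
    best=None; x0=np.array([*p0,z][:4 if freez else 3],float)
    for k in range(3):
        n=len(x0); sim=np.vstack([x0]+[x0+d for d in np.diag([8,8,8,6][:n])*(.5**k)])
        r=minimize(f,x0,method='Nelder-Mead',options=dict(initial_simplex=sim,xatol=.02,fatol=.01)); x0=r.x
    return x0,r.fun
E
python3 - <<'E'
from fit import *
T,S=load('top0'),load('side0')
for n in M:
    for l,v,fz in(('top',[T],0),('side',[S],0),('both',[T,S],1)):
        x,c=fit(v,n,I[n],0,fz); print(n,l,x.round(1),round(c,1))
print(tri(T,[(545*.8,140*.8),(270*.8,88*.8)],S,[(250*.8,140*.8),(268*.8,490*.8)]).round())
E
```

```text
nest_control top [614.8 128.6  -5.3] 54.4
nest_control side [615.9 124.   -5.1] 218.2
nest_control both [616.1 125.7  -5.6   8.7] 363.2
nest_radio top [595.1  -2.4 -18.5] 44.2
nest_radio side [597.   -6.3 -18.5] 82.2
nest_radio both [597.1  -3.9 -19.    5.6] 178.0
nest_lamp top [ 620.  -148.1   -6.2] 40.9
nest_lamp side [ 622.2 -152.2   -6.3] 95.0
nest_lamp both [ 622.  -149.    -6.2    4.4] 186.0
nest_driver top [ 598.7 -269.5  -15.4] 47.7
nest_driver side [ 600.9 -273.2  -15.6] 138.2
nest_driver both [ 600.  -269.9  -15.5    3. ] 259.5
control_unit top [433.2 159.1  89.5] 278.3
control_unit side [438.8 147.7  66.5] 555.9
control_unit both [438.2 148.4  66.6   1.8] 1007.8
radio_board top [ 441.9 -190.3  203.5] 28.7
radio_board side [ 445.6 -192.9   24.8] 40.5
radio_board both [ 443.6 -192.5  204.6   -1.2] 96.9
driver_strip top [440.   69.5  89. ] 301.3
driver_strip side [446.   69.6  66.4] 504.2
driver_strip both [442.5  73.3  66.7  -5.4] 833.7
lamp_disc top [430.7 -65.4   3.6] 47.0
lamp_disc side [432.3 -70.9   2.7] 26.9
lamp_disc both [433.4 -67.9   2.9   5.8] 88.7
flux_pot top [ 437.7 -308.8    2.7] 23.8
flux_pot side [ 440.1 -312.7   10.9] 164.9
flux_pot both [ 4.392e+02 -3.090e+02  6.300e+00 -1.000e-01] 199.9
[[ 718. -403.  124.    3.]
 [ 855.  159.   96.    6.]]
```

```bash
sed -i 's/control_unit=(433,165,60)/control_unit=(433,163,-31)/;s/driver_strip=(460,36,90)/driver_strip=(460,34,0)/;s/radio_board=(441,-191,110)/radio_board=(441,-191,25)/' fit.py
python3 - <<'E'
from fit import *
T,S=load('top0'),load('side0')
for n in ('control_unit','radio_board','driver_strip'):
    for l,v,fz in(('top',[T],0),('side',[S],0),('both',[T,S],1)):
        x,c=fit(v,n,I[n],0,fz); print(n,l,x.round(1),round(c,1))
tiles=[]
for s,nm in((T,'t'),(S,'s')):
    for n in('lamp_disc','control_unit','nest_lamp'):
        c=proj(s,[[*I[n][:2],8]])[0].round().astype(int)
        a=s['image'][c[1]-25:c[1]+25,c[0]-30:c[0]+30,::-1]; tiles.append(cv2.resize(a,(264,220),interpolation=cv2.INTER_CUBIC))
cv2.imwrite('pics/tiles.png',np.vstack([np.hstack(tiles[:3]),np.hstack(tiles[3:])]))
E
```

```text
control_unit top [431.5 150.7  -0.8] 357.9
control_unit side [435.1 160.4 -29. ] 233.8
control_unit both [435.2 161.2 -27.5   1.1] 732.5
radio_board top [ 441.9 -190.3   23.9] 28.6
radio_board side [ 445.4 -192.7   25.4] 40.7
radio_board both [ 443.7 -192.5   24.4   -0.9] 97.2
driver_strip top [461.8  35.   -1.4] 30.4
driver_strip side [463.6  31.4  -1.7] 67.7
driver_strip both [463.1  32.3  -2.2   1.1] 126.2
```

View pics/tiles.png

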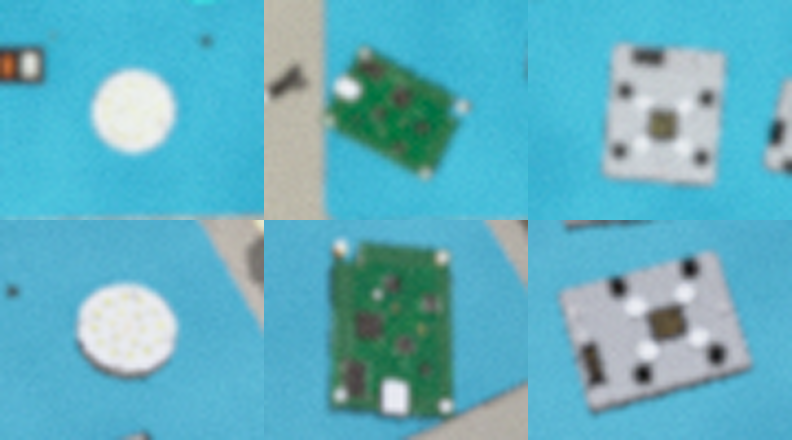

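Tiles: the left column shows the white disc with yellow chips, which is the lamp disc. The middle shows the green control board with its left corner at the mat edge. The right shows the lamp nest with its header at (650,57), slightly to the +y side, so I'll turn the disc grasp about −18° to clear it.

```bash
python3 - <<'E'
import fit
from fit import *
T,S=load('top0'),load('side0')
def gm(s):
    im=s['image'].astype(float); return np.clip((im[...,1]-im[...,2]-5)/25,0,1)*(im[...,1]>im[...,0]+12)
fit.matmask=gm
for l,v,fz in(('top',[T],0),('side',[S],0),('both',[T,S],1)):
    x,c=fit.fit(v,'control_unit',I['control_unit'],0,fz); print(l,x.round(1),round(c,1))
E
python3 -m inch '[{"offset":[0,0,0],"yaw":0,"gripper":1}]' 15
```

```text
t: 0.22
position: [216.1, -505.6, 237.4]
orientation: [-180.0, -0.0, 23.1]
ft_force: [0.2, -0.1, -0.5]
grip_width: 93.1
grasp_force: 0.0Traceback (most recent call last):
  File "<stdin>", line 8, in <module>
AttributeError: 'function' object has no attribute 'fit'
```

```bash
cat > go.py <<'E'
import sys,numpy as np
from station import env
def go(x,y,z,psi,n=1):
    p=np.mean([env.read_state()['position']],0); psi0=env.read_state()['orientation'][2]
    c,s=np.cos(np.radians(psi0)),np.sin(np.radians(psi0)); d=np.array([x,y,z])-p
    print('offset',(np.array([d[0]*c+d[1]*s,d[0]*s-d[1]*c,-d[2]])/1000).round(4),'yaw',round(-np.radians((psi-psi0+180)%360-180),4),'rows>=',round(max(np.linalg.norm(d)/62.5,abs((psi-psi0+180)%360-180)/10.7),1))
if __name__=='__main__': go(*map(float,sys.argv[1:5]))
E
python3 - <<'E'
import fit as F
from h import *
T,S=load('top0'),load('side0')
def gm(s):
    im=s['image'].astype(float); return np.clip((im[...,1]-im[...,2]-5)/25,0,1)*(im[...,1]>im[...,0]+12)
F.matmask=gm
for l,v,fz in(('top',[T],0),('side',[S],0),('both',[T,S],1)):
    x,c=F.fit(v,'control_unit',F.I['control_unit'],0,fz); print(l,x.round(1),round(c,1))
E
python3 go.py 443 -191.5 120 114.5
```

```text
top [433.2 164.4 -30. ] 165.3
side [434.2 159.7 -31.3] 362.4
both [432.1 161.6 -29.6  -5.4] 529.1
offset [ 0.3321 -0.1997  0.1174] yaw -1.5945 rows>= 8.5
```

```bash
python3 -m inch '[{"offset":[0.3321,-0.1997,0.1174],"yaw":-1.5945,"gripper":0.65},{"offset":[0.3321,-0.1997,0.1174],"yaw":-1.5945,"gripper":0.65},{"offset":[0.3321,-0.1997,0.1174],"yaw":-1.5945,"gripper":0.65},{"offset":[0.3321,-0.1997,0.1174],"yaw":-1.5945,"gripper":0.65},{"offset":[0.3321,-0.1997,0.1174],"yaw":-1.5945,"gripper":0.65},{"offset":[0.3321,-0.1997,0.1174],"yaw":-1.5945,"gripper":0.65},{"offset":[0.3321,-0.1997,0.1174],"yaw":-1.5945,"gripper":0.65},{"offset":[0.3321,-0.1997,0.1174],"yaw":-1.5945,"gripper":0.65},{"offset":[0.3321,-0.1997,0.1174],"yaw":-1.5945,"gripper":0.65},{"offset":[0.3321,-0.1997,0.1174],"yaw":-1.5945,"gripper":0.65}]'; python3 go.py 443 -191.5 60 114.5
```

```text
t: 1.48
position: [443.1, -191.5, 120.2]
orientation: [-180.0, -0.0, 114.5]
ft_force: [-0.1, -0.1, 0.1]
grip_width: 60.3
grasp_force: 0.0
offset [ 0.0001 -0.      0.0602] yaw -0.0006 rows>= 1.0
```

```bash
python3 -m inch '[{"offset":[0,0,0.035],"yaw":0,"gripper":0.65},{"offset":[0,0,0.07],"yaw":0,"gripper":0.65},{"offset":[0,0,0.07],"yaw":0,"gripper":0.65}]'
python3 - <<'E'
from h import *
st=env.read_state(); p=st['position']; psi=np.radians(st['orientation'][2])
yv=np.array([np.sin(psi),-np.cos(psi),0]); xv=np.array([np.cos(psi),np.sin(psi),0])
tl=[]
for n in('top','side'):
    s=snap(n,n+'1'); g=30.15
    q=[p+yv*a*g+xv*b*7.5-[0,0,19] for a in(-1,1) for b in(-1,1)]+[p-[0,0,19]]
    px=proj(s,q); c=px[4].round().astype(int); k=8
    a=cv2.resize(s['image'][c[1]-30:c[1]+30,c[0]-25:c[0]+25,::-1],None,fx=k,fy=k,interpolation=cv2.INTER_CUBIC)
    for u in px: cv2.circle(a,tuple(int(t) for t in (u-c+[25.5,30.5])*k),3,(0,0,255),-1)
    tl.append(a)
cv2.imwrite('pics/g1.png',np.hstack(tl)); print(p)
E
```

```text
t: 1.85
position: [441.8, -191.1, 48.7]
orientation: [-179.9, -0.2, 114.4]
ft_force: [0.7, 0.8, 0.2]
grip_width: 60.5
grasp_force: 0.0
[ 441.83429741 -191.09197449   48.74950178]
```

View pics/g1.png

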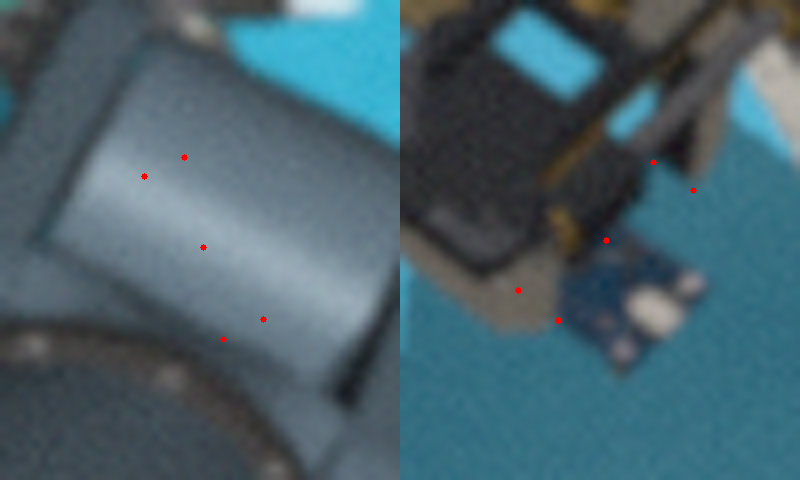

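Side view: the fingertips are at about (558,325) and (690,188), within about 1 px of the prediction. They straddle the blue board. The top view is blocked by the arm. Descend and grip.

```bash
python3 -m inch '[{"offset":[0,0,0.014],"yaw":0,"gripper":0.65},{"offset":[0,0,0.028],"yaw":0,"gripper":0.65},{"offset":[0,0,0.028],"yaw":0,"gripper":0.65},{"offset":[0,0,0.028],"yaw":0,"gripper":0.35},{"offset":[0,0,0.028],"yaw":0,"gripper":0.35},{"offset":[0,0,0.028],"yaw":0,"gripper":0.35},{"offset":[0,0,0.028],"yaw":0,"gripper":0.35},{"offset":[0,0,0.028],"yaw":0,"gripper":0.35}]' 15
```

```text
t: 2.95
position: [443.2, -191.7, 22.4]
orientation: [180.0, 0.0, 114.5]
ft_force: [-0.4, 0.4, 3.9]
grip_width: 39.5
grasp_force: 15.0
```

```bash
python3 -m inch '[{"offset":[0,0,-0.02],"yaw":0,"gripper":0.35},{"offset":[0,0,-0.06],"yaw":0,"gripper":0.35},{"offset":[0,0,-0.06],"yaw":0,"gripper":0.35},{"offset":[0,0,-0.06],"yaw":0,"gripper":0.35}]'; python3 go.py 596 -4.4 80 71.5
```

```text
t: 3.45
position: [442.7, -191.4, 81.7]
orientation: [-180.0, -0.0, 114.5]
ft_force: [0.9, 0.7, -1.5]
grip_width: 39.4
grasp_force: 15.0
offset [0.1066 0.217  0.0017] yaw 0.7504 rows>= 4.0
```

```bash
python3 -m inch '[{"offset":[0.02,0.04,0],"yaw":0.15,"gripper":0.35},{"offset":[0.06,0.12,0],"yaw":0.33,"gripper":0.35},{"offset":[0.09,0.185,0],"yaw":0.5,"gripper":0.35},{"offset":[0.1066,0.217,0.0017],"yaw":0.65,"gripper":0.35},{"offset":[0.1066,0.217,0.0017],"yaw":0.7504,"gripper":0.35},{"offset":[0.1066,0.217,0.0017],"yaw":0.7504,"gripper":0.35},{"offset":[0.1066,0.217,0.0017],"yaw":0.7504,"gripper":0.35}]'; python3 go.py 596 -4.4 50 71.5;  python3 - <<'E'
from h import *
import fit as F
st=env.read_state(); p=st['position']; psi=st['orientation'][2]
tl=[]
s=snap('side','side2'); k=8
z=p[2]-22.4
c=proj(s,[p-[0,0,19]])[0].round().astype(int)
a=cv2.resize(s['image'][c[1]-32:c[1]+38,c[0]-45:c[0]+45,::-1],None,fx=k,fy=k,interpolation=cv2.INTER_CUBIC)
for P,col in((F.place(F.box(-20,20,-31,31,10,10),(p[0],p[1],psi-90),z),(0,0,255)),(F.place(F.box(-30,44,-41.5,41.5,8,8),(597,-6.3,-18.5)),(0,255,255))):
    for u in proj(s,P): cv2.circle(a,tuple(int(t) for t in (u-c+[45.5,32.5])*k),3,col,-1)
cv2.imwrite('pics/g2.png',a); print(p)
E
```

```text
t: 4.32
position: [595.3, -5.4, 79.6]
orientation: [-179.9, 0.0, 71.6]
ft_force: [0.1, -0.0, -0.8]
grip_width: 39.2
grasp_force: 15.0
offset [0.0011 0.0003 0.0296] yaw 0.0016 rows>= 0.5
[595.31818302  -5.36850246  79.61669694]
```

View pics/g2.png

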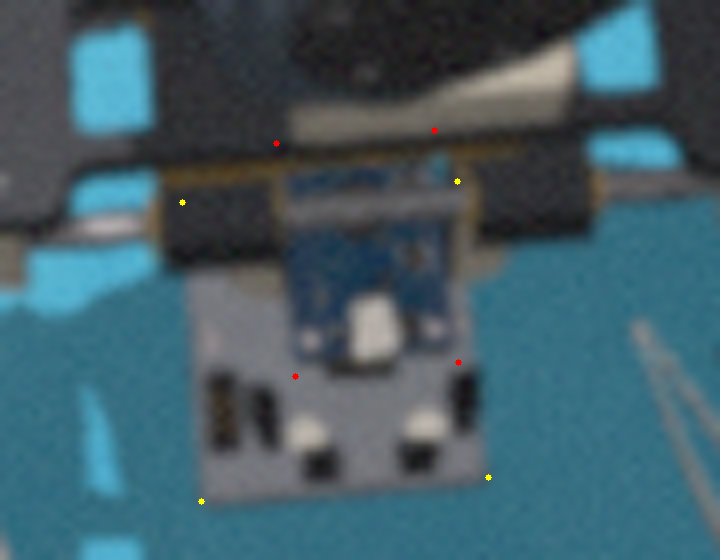

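Side view: the blue board is over the nest with its near edge at about y=355, against a predicted 370 from a TCP-centred model. The nest's outline (yellow) fits. I'll measure that end offset numerically.

Run:
```python
from h import *
import fit as F
from scipy.ndimage import map_coordinates as mc
s=load('side2'); p=np.array([595.32,-5.37,79.6]); im=s['image'].astype(float)
for u in(-14,12,15):
    q=proj(s,F.place(np.array([[u,y,10] for y in range(20,42,2)],float),(*p[:2],-18.4),p[2]-22.4))
    print(u,[tuple(int(mc(im[...,c],[[a[1]],[a[0]]],order=1)[0]) for c in range(3)) for a in q])
# nest refit in unobstructed side0: front edge likewise, z=8
s=load('side0'); im=s['image'].astype(float)
for u in(-15,0,15):
    q=proj(s,F.place(np.array([[u,y,8] for y in range(34,52,2)],float),(596,-4.4,-18.5)))
    print('n',u,[tuple(int(mc(im[...,c],[[a[1]],[a[0]]],order=1)[0]) for c in range(3)) for a in q])
    q=proj(s,F.place(np.array([[u,-y,8] for y in range(34,52,2)],float),(596,-4.4,-18.5)))
    print('n-',u,[tuple(int(mc(im[...,c],[[a[1]],[a[0]]],order=1)[0]) for c in range(3)) for a in q])
```

```text
-14 [(101, 101, 109), (113, 110, 116), (90, 93, 103), (71, 78, 88), (83, 86, 92), (104, 106, 111), (115, 118, 122), (117, 120, 125), (113, 116, 121), (110, 111, 117), (113, 112, 118)]
12 [(70, 77, 89), (74, 80, 93), (63, 73, 88), (53, 62, 75), (57, 61, 69), (70, 71, 75), (88, 88, 93), (106, 109, 113), (117, 119, 125), (116, 119, 125), (115, 117, 124)]
15 [(99, 100, 109), (123, 121, 127), (103, 104, 111), (73, 77, 86), (81, 86, 90), (105, 106, 111), (114, 115, 121), (115, 118, 123), (118, 119, 124), (117, 120, 126), (121, 122, 127)]
n -15 [(104, 105, 112), (116, 117, 122), (121, 121, 128), (110, 123, 133), (87, 134, 153), (77, 156, 184), (77, 170, 200), (78, 173, 203), (77, 173, 203)]
n- -15 [(201, 204, 213), (158, 161, 171), (114, 117, 122), (88, 93, 99), (73, 87, 94), (59, 87, 100), (62, 94, 109), (66, 105, 123), (70, 126, 150)]
n 0 [(190, 193, 203), (187, 189, 198), (170, 172, 180), (131, 143, 154), (89, 132, 151), (74, 155, 182), (77, 170, 200), (79, 174, 204), (77, 172, 202)]
n- 0 [(188, 193, 202), (187, 190, 200), (185, 190, 199), (171, 186, 198), (144, 180, 198), (111, 175, 201), (82, 171, 201), (75, 171, 202), (76, 171, 202)]
n 15 [(38, 37, 41), (48, 49, 52), (78, 80, 84), (87, 95, 102), (70, 106, 120), (66, 133, 157), (75, 161, 187), (79, 171, 200), (79, 172, 203)]
n- 15 [(179, 183, 192), (122, 125, 130), (63, 64, 67), (33, 34, 36), (33, 33, 39), (36, 38, 43), (44, 51, 57), (54, 76, 88), (63, 111, 134)]
```

```bash
python3 go.py 596.3 -3.5 34 71.5
```

```text
offset [0.0022 0.0002 0.0459] yaw 0.0008 rows>= 0.7
```

```bash
python3 -m inch '[{"offset":[0.0015,0,0.03],"yaw":0,"gripper":0.35},{"offset":[0.0015,0,0.03],"yaw":0,"gripper":0.35},{"offset":[0.0015,0,0.03],"yaw":0,"gripper":0.35}]'; python3 go.py 596.3 -3.5 33.5 71.5
```

```text
t: 4.75
position: [596.9, -3.8, 51.3]
orientation: [180.0, -0.0, 71.5]
ft_force: [-0.9, -0.2, 0.1]
grip_width: 39.1
grasp_force: 15.0
offset [ 0.0001 -0.0007  0.0178] yaw -0.0002 rows>= 0.3
```

```bash
python3 -m inch '[{"offset":[0,-0.0004,0.01],"yaw":0,"gripper":0.35},{"offset":[0,-0.0004,0.0165],"yaw":0,"gripper":0.35},{"offset":[0,-0.0004,0.0165],"yaw":0,"gripper":0.35}]'
```

```text
t: 5.12
position: [596.2, -3.1, 33.5]
orientation: [-180.0, 0.0, 71.5]
ft_force: [1.0, -1.0, -1.5]
grip_width: 39.4
grasp_force: 15.0
```

```bash
python3 -m inch '[{"offset":[0,0,0.0012],"yaw":0,"gripper":0.35},{"offset":[0,0,0.0012],"yaw":0,"gripper":0.35},{"offset":[0,0,0.0012],"yaw":0,"gripper":0.5},{"offset":[0,0,0.0012],"yaw":0,"gripper":0.5},{"offset":[0,0,0.0012],"yaw":0,"gripper":0.5},{"offset":[0,0,-0.02],"yaw":0,"gripper":0.5},{"offset":[0,0,-0.06],"yaw":0,"gripper":0.5},{"offset":[0,0,-0.08],"yaw":0,"gripper":0.5},{"offset":[0,0,-0.08],"yaw":0,"gripper":0.5}]'; python3 go.py 463.5 33 100 88.3
```

```text
t: 6.25
position: [597.2, -3.1, 115.4]
orientation: [179.8, -0.0, 71.5]
ft_force: [0.1, -1.1, -0.2]
grip_width: 46.4
grasp_force: 0.0
offset [-0.0081 -0.1382  0.0154] yaw -0.2932 rows>= 2.2
```

```bash
python3 -m inch '[{"offset":[-0.0076,-0.1391,0.0154],"yaw":-0.15,"gripper":0.45},{"offset":[-0.0076,-0.1391,0.0154],"yaw":-0.295,"gripper":0.45},{"offset":[-0.0076,-0.1391,0.0154],"yaw":-0.295,"gripper":0.45},{"offset":[-0.0076,-0.1391,0.0154],"yaw":-0.295,"gripper":0.45},{"offset":[-0.0076,-0.1391,0.0154],"yaw":-0.295,"gripper":0.45}]'; python3 go.py 462.7 33.2 21.5 88.4
python3 - <<'E'
from h import *
tl=[]
for n in('top','side'):
    s=snap(n,n+'3'); c=proj(s,[[596,-4,15]])[0].round().astype(int)
    tl.append(cv2.resize(s['image'][c[1]-30:c[1]+30,c[0]-25:c[0]+25,::-1],None,fx=8,fy=8,interpolation=cv2.INTER_CUBIC))
cv2.imwrite('pics/r3.png',np.hstack(tl))
E
```

```text
t: 6.88
position: [463.7, 33.6, 98.7]
orientation: [179.9, 0.0, 88.3]
ft_force: [0.1, 0.3, -0.1]
grip_width: 41.7
grasp_force: 0.0
offset [-0.0004 -0.001   0.0772] yaw -0.001 rows>= 1.2
```

View pics/r3.png

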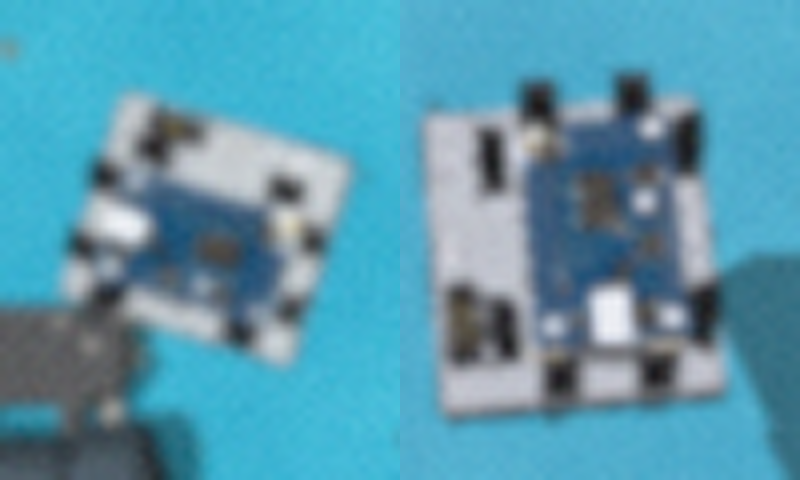

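Radio board: both views show it flat between the guides, centred at (205,245) and (615,230). Now the strip.

```bash
python3 -m inch '[{"offset":[0,-0.0007,0.04],"yaw":0,"gripper":0.45},{"offset":[0,-0.0007,0.065],"yaw":0,"gripper":0.45},{"offset":[0,-0.0007,0.0775],"yaw":0,"gripper":0.45},{"offset":[0,-0.0007,0.0775],"yaw":0,"gripper":0.45},{"offset":[0,-0.0007,0.0775],"yaw":0,"gripper":0.15},{"offset":[0,-0.0007,0.0775],"yaw":0,"gripper":0.15},{"offset":[0,-0.0007,0.0775],"yaw":0,"gripper":0.15},{"offset":[0,-0.0007,0.0775],"yaw":0,"gripper":0.15},{"offset":[0,-0.0007,0.0775],"yaw":0,"gripper":0.15}]' 15; python3 go.py 462.7 33.2 100 88.4
```

```text
t: 8.1
position: [461.8, 33.8, 21.7]
orientation: [179.9, -0.0, 88.4]
ft_force: [-0.1, -0.5, 6.2]
grip_width: 23.8
grasp_force: 15.0
offset [-0.0006  0.0009 -0.0783] yaw 0.0 rows>= 1.3
```

```bash
python3 -m inch '[{"offset":[0,0,-0.02],"yaw":0,"gripper":0.15},{"offset":[0,0,-0.06],"yaw":0,"gripper":0.15},{"offset":[0,0,-0.06],"yaw":0,"gripper":0.15},{"offset":[0,0,-0.06],"yaw":0,"gripper":0.15}]'; python3 go.py 599.8 -271.3 80 74.5
```

```text
t: 8.6
position: [461.0, 33.9, 80.7]
orientation: [-180.0, 0.0, 88.4]
ft_force: [0.7, 0.0, -1.0]
grip_width: 24.0
grasp_force: 15.0
offset [-0.3012  0.1472  0.0007] yaw 0.2427 rows>= 5.4
```

```bash
python3 -m inch '[{"offset":[-0.04,0.02,0],"yaw":0.05,"gripper":0.15},{"offset":[-0.09,0.045,0],"yaw":0.1,"gripper":0.15},{"offset":[-0.14,0.07,0],"yaw":0.15,"gripper":0.15},{"offset":[-0.19,0.095,0],"yaw":0.2,"gripper":0.15},{"offset":[-0.24,0.12,0],"yaw":0.2427,"gripper":0.15},{"offset":[-0.28,0.14,0],"yaw":0.2427,"gripper":0.15},{"offset":[-0.3012,0.1465,0.0007],"yaw":0.2427,"gripper":0.15},{"offset":[-0.3012,0.1465,0.0007],"yaw":0.2427,"gripper":0.15},{"offset":[-0.3012,0.1465,0.0007],"yaw":0.2427,"gripper":0.15}]'; python3 go.py 599.8 -271.3 50 74.5
cat > chk.py <<'E'
# side view check of a held board over its nest: chk.py tag board nest zgrasp nx ny nyaw
import sys
from h import *
import fit as F
tag,b,n=sys.argv[1:4]; zg,nx,ny,nw=map(float,sys.argv[4:8])
st=env.read_state(); p=st['position']; psi=st['orientation'][2]
s=snap('side','s'+tag); k=8
c=proj(s,[p-[0,0,19]])[0].round().astype(int)
a=cv2.resize(s['image'][c[1]-35:c[1]+40,c[0]-50:c[0]+50,::-1],None,fx=k,fy=k,interpolation=cv2.INTER_CUBIC)
mb=F.M[b]; mn=F.M[n]
for P,col in((F.place(mb[mb[:,2]==mb[:,2].max()],(p[0],p[1],psi-90),p[2]-zg),(0,0,255)),(F.place(mn[mn[:,2]>0],(nx,ny,nw)),(0,255,255))):
    for u in proj(s,P): cv2.circle(a,tuple(int(t) for t in (u-c+[50.5,35.5])*k),3,col,-1)
cv2.imwrite(f'pics/{tag}.png',a); print(p,psi)
E
python3 chk.py g4 driver_strip nest_driver 21.7 600.9 -273.2 -15.5
```

```text
t: 9.72
position: [598.8, -270.2, 79.3]
orientation: [-179.9, -0.0, 74.5]
ft_force: [-0.1, -0.1, -0.5]
grip_width: 24.1
grasp_force: 15.0
offset [-0.0008  0.0013  0.0293] yaw 0.0002 rows>= 0.5
[ 598.75665379 -270.23078163   79.3366081 ] 74.51320680794825
```

View pics/g4.png

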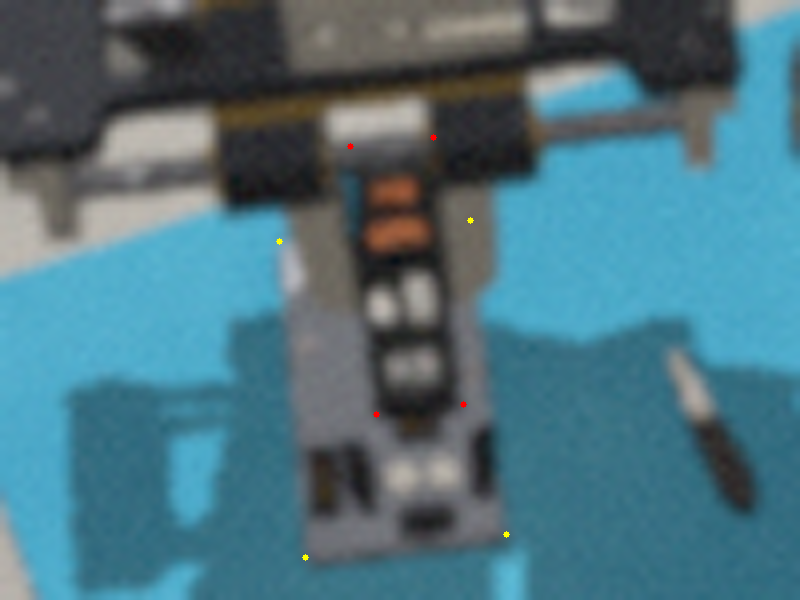

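Side view: the strip's near end is at about (415,405), slightly short of the prediction. That matches the nest's side-view bias, so the mean target holds.

```bash
python3 -m inch '[{"offset":[-0.0005,0.0005,0.02],"yaw":0,"gripper":0.15},{"offset":[-0.0005,0.0005,0.028],"yaw":0,"gripper":0.15},{"offset":[-0.0005,0.0005,0.028],"yaw":0,"gripper":0.15}]'; python3 go.py 599.8 -271.3 33.3 74.5
```

```text
t: 10.15
position: [599.3, -271.4, 51.2]
orientation: [-179.9, -0.0, 74.5]
ft_force: [-0.1, 0.1, -0.3]
grip_width: 24.1
grasp_force: 15.0
offset [0.0003 0.0005 0.0179] yaw 0.0002 rows>= 0.3
```

```bash
python3 -m inch '[{"offset":[0.0001,0.0002,0.01],"yaw":0,"gripper":0.15},{"offset":[0.0001,0.0002,0.018],"yaw":0,"gripper":0.15},{"offset":[0.0001,0.0002,0.018],"yaw":0,"gripper":0.15}]'
```

```text
t: 10.52
position: [599.6, -271.7, 33.6]
orientation: [-179.9, -0.0, 74.5]
ft_force: [0.0, 0.6, -0.6]
grip_width: 23.6
grasp_force: 15.0
```

```bash
python3 -m inch '[{"offset":[0,0,0.0016],"yaw":0,"gripper":0.15},{"offset":[0,0,0.0016],"yaw":0,"gripper":0.15},{"offset":[0,0,0.0016],"yaw":0,"gripper":0.36},{"offset":[0,0,0.0016],"yaw":0,"gripper":0.36},{"offset":[0,0,0.0016],"yaw":0,"gripper":0.36},{"offset":[0,0,-0.02],"yaw":0,"gripper":0.36},{"offset":[0,0,-0.06],"yaw":0,"gripper":0.36},{"offset":[0,0,-0.08],"yaw":0,"gripper":0.36},{"offset":[0,0,-0.08],"yaw":0,"gripper":0.36}]'; python3 go.py 433.7 162 110 59.3
```

```text
t: 11.65
position: [600.7, -272.3, 116.3]
orientation: [179.8, 0.0, 74.5]
ft_force: [-0.6, 0.0, -0.2]
grip_width: 33.9
grasp_force: 0.0
offset [ 0.3738 -0.277   0.0063] yaw 0.2653 rows>= 7.4
```

```bash
python3 -m inch '[{"offset":[0.3738,-0.277,0.0063],"yaw":0.2653,"gripper":0.82},{"offset":[0.3738,-0.277,0.0063],"yaw":0.2653,"gripper":0.82},{"offset":[0.3738,-0.277,0.0063],"yaw":0.2653,"gripper":0.82},{"offset":[0.3738,-0.277,0.0063],"yaw":0.2653,"gripper":0.82},{"offset":[0.3738,-0.277,0.0063],"yaw":0.2653,"gripper":0.82},{"offset":[0.3738,-0.277,0.0063],"yaw":0.2653,"gripper":0.82},{"offset":[0.3738,-0.277,0.0063],"yaw":0.2653,"gripper":0.82},{"offset":[0.3738,-0.277,0.0063],"yaw":0.2653,"gripper":0.82},{"offset":[0.3738,-0.277,0.0063],"yaw":0.2653,"gripper":0.82},{"offset":[0.3738,-0.277,0.0063],"yaw":0.2653,"gripper":0.82}]'; python3 go.py 433.7 162 21.5 59.4
python3 - <<'E'
from h import *
tl=[]
for n in('top','side'):
    s=snap(n,n+'5'); c=proj(s,[[600,-271,15]])[0].round().astype(int)
    tl.append(cv2.resize(s['image'][c[1]-30:c[1]+30,c[0]-25:c[0]+25,::-1],None,fx=8,fy=8,interpolation=cv2.INTER_CUBIC))
cv2.imwrite('pics/d5.png',np.hstack(tl))
E
```

```text
t: 12.9
position: [433.0, 161.6, 107.6]
orientation: [-180.0, 0.0, 59.3]
ft_force: [-0.8, -0.0, 0.1]
grip_width: 76.5
grasp_force: 0.0
offset [0.0006 0.0004 0.0861] yaw -0.002 rows>= 1.4
```

View pics/d5.png

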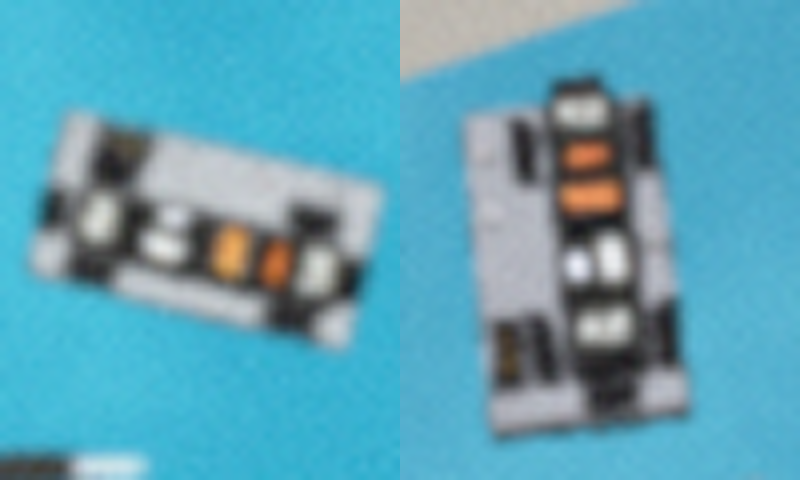

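Driver strip: both views show it centred in its nest between the guides, at (205,240) and (590,230). Now the control board.

```bash
python3 -m inch '[{"offset":[0.0004,0.0002,0.05],"yaw":0,"gripper":0.82},{"offset":[0.0004,0.0002,0.075],"yaw":0,"gripper":0.82},{"offset":[0.0004,0.0002,0.087],"yaw":0,"gripper":0.82},{"offset":[0.0004,0.0002,0.087],"yaw":0,"gripper":0.82},{"offset":[0.0004,0.0002,0.087],"yaw":0,"gripper":0.5},{"offset":[0.0004,0.0002,0.087],"yaw":0,"gripper":0.5},{"offset":[0.0004,0.0002,0.087],"yaw":0,"gripper":0.5},{"offset":[0.0004,0.0002,0.087],"yaw":0,"gripper":0.5},{"offset":[0.0004,0.0002,0.087],"yaw":0,"gripper":0.5}]' 15
```

```text
t: 14.12
position: [433.8, 162.7, 21.6]
orientation: [180.0, -0.0, 59.3]
ft_force: [0.6, -0.8, 6.8]
grip_width: 54.1
grasp_force: 15.0
```

```bash
python3 -m inch '[{"offset":[0,0,-0.02],"yaw":0,"gripper":0.5},{"offset":[0,0,-0.06],"yaw":0,"gripper":0.5},{"offset":[0,0,-0.06],"yaw":0,"gripper":0.5},{"offset":[0,0,-0.06],"yaw":0,"gripper":0.5}]'; python3 go.py 615.3 126.3 80 84.7
```

```text
t: 14.62
position: [433.0, 162.5, 80.6]
orientation: [-180.0, 0.0, 59.3]
ft_force: [0.3, -1.2, -0.3]
grip_width: 54.4
grasp_force: 15.0
offset [0.0619 0.1752 0.0006] yaw -0.4434 rows>= 3.0
```

```bash
python3 -m inch '[{"offset":[0.015,0.045,0],"yaw":-0.1,"gripper":0.5},{"offset":[0.03,0.09,0],"yaw":-0.2,"gripper":0.5},{"offset":[0.05,0.14,0],"yaw":-0.3,"gripper":0.5},{"offset":[0.0615,0.1745,0.0006],"yaw":-0.4434,"gripper":0.5},{"offset":[0.0615,0.1745,0.0006],"yaw":-0.4434,"gripper":0.5},{"offset":[0.0615,0.1745,0.0006],"yaw":-0.4434,"gripper":0.5},{"offset":[0.0615,0.1745,0.0006],"yaw":-0.4434,"gripper":0.5}]'; python3 go.py 615.3 126.3 50 84.7
python3 chk.py g6 control_unit nest_control 21.6 615.9 124 -5.2
```

```text
t: 15.5
position: [613.7, 126.7, 80.1]
orientation: [-179.9, 0.0, 84.7]
ft_force: [-0.2, -0.7, 0.3]
grip_width: 54.0
grasp_force: 15.0
offset [-0.0002  0.0016  0.0301] yaw -0.0005 rows>= 0.5
[613.70073126 126.69556042  80.12756758] 84.67174708357756
```

View pics/g6.png

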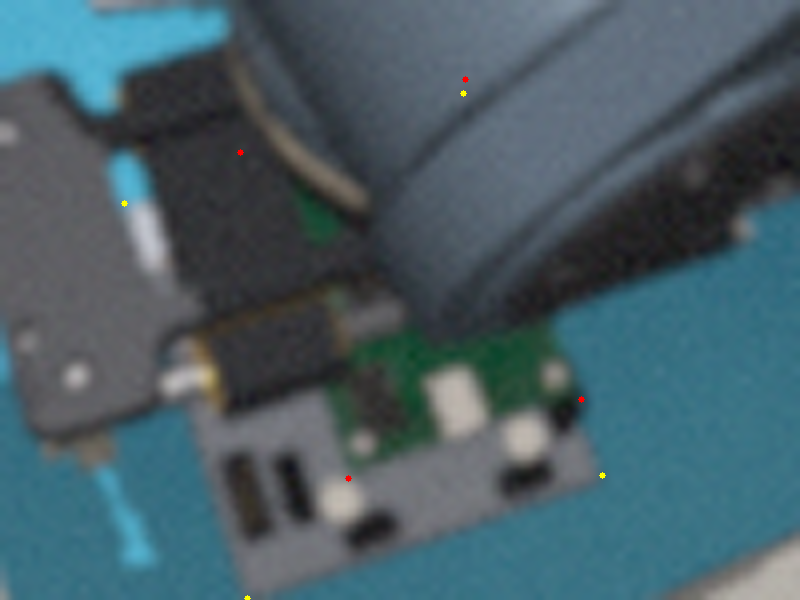

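Side view: the green board's near edge runs (350,465)–(578,392), about 1 px short of the prediction, which equals the nest's side-view bias. The plate corners match at (245,597) and (600,473). Proceed.

```bash
python3 -m inch '[{"offset":[0,0.0009,0.02],"yaw":0,"gripper":0.5},{"offset":[0,0.0009,0.028],"yaw":0,"gripper":0.5},{"offset":[0,0.0009,0.028],"yaw":0,"gripper":0.5}]'; python3 go.py 615.3 126.3 33.3 84.7
```

```text
t: 15.92
position: [615.0, 126.2, 51.3]
orientation: [-179.9, 0.0, 84.7]
ft_force: [-0.0, 0.4, -0.4]
grip_width: 54.2
grasp_force: 15.0
offset [0.0001 0.0003 0.018 ] yaw -0.0 rows>= 0.3
```

```bash
python3 -m inch '[{"offset":[0,0.0002,0.01],"yaw":0,"gripper":0.5},{"offset":[0,0.0002,0.018],"yaw":0,"gripper":0.5},{"offset":[0,0.0002,0.018],"yaw":0,"gripper":0.5}]'
```

```text
t: 16.3
position: [615.5, 126.2, 33.7]
orientation: [-179.9, 0.0, 84.7]
ft_force: [-0.4, -0.2, -0.2]
grip_width: 54.3
grasp_force: 15.0
```

```bash
python3 -m inch '[{"offset":[0,0,0.0016],"yaw":0,"gripper":0.5},{"offset":[0,0,0.0016],"yaw":0,"gripper":0.5},{"offset":[0,0,0.0016],"yaw":0,"gripper":0.7},{"offset":[0,0,0.0016],"yaw":0,"gripper":0.7},{"offset":[0,0,0.0016],"yaw":0,"gripper":0.7},{"offset":[0,0,-0.02],"yaw":0,"gripper":0.7},{"offset":[0,0,-0.06],"yaw":0,"gripper":0.7},{"offset":[0,0,-0.08],"yaw":0,"gripper":0.7},{"offset":[0,0,-0.08],"yaw":0,"gripper":0.7}]'; python3 go.py 431.5 -68 110 65
```

```text
t: 17.42
position: [616.7, 126.4, 116.4]
orientation: [179.8, -0.0, 84.7]
ft_force: [-1.1, -0.1, 0.0]
grip_width: 65.0
grasp_force: 0.0
offset [-0.2107 -0.1664  0.0064] yaw 0.3439 rows>= 4.3
```

```bash
python3 -m inch '[{"offset":[-0.2102,-0.1672,0.0064],"yaw":0.33,"gripper":0.75},{"offset":[-0.2102,-0.1672,0.0064],"yaw":0.33,"gripper":0.75},{"offset":[-0.2102,-0.1672,0.0064],"yaw":0.33,"gripper":0.75},{"offset":[-0.2102,-0.1672,0.0064],"yaw":0.33,"gripper":0.75},{"offset":[-0.2102,-0.1672,0.0064],"yaw":0.33,"gripper":0.75},{"offset":[-0.2102,-0.1672,0.0064],"yaw":0.33,"gripper":0.75},{"offset":[-0.2102,-0.1672,0.0064],"yaw":0.33,"gripper":0.75}]'; python3 go.py 431.5 -68.1 21.5 65.8
python3 - <<'E'
from h import *
tl=[]
for n in('top','side'):
    s=snap(n,n+'7'); c=proj(s,[[615,126,15]])[0].round().astype(int)
    tl.append(cv2.resize(s['image'][c[1]-35:c[1]+35,c[0]-28:c[0]+28,::-1],None,fx=7,fy=7,interpolation=cv2.INTER_CUBIC))
cv2.imwrite('pics/c7.png',np.hstack(tl))
E
```

```text
t: 18.3
position: [430.9, -67.0, 108.0]
orientation: [180.0, -0.0, 65.8]
ft_force: [-0.3, -0.1, 0.4]
grip_width: 69.9
grasp_force: 0.0
offset [-0.0007  0.001   0.0865] yaw 0.0004 rows>= 1.4
```

View pics/c7.png

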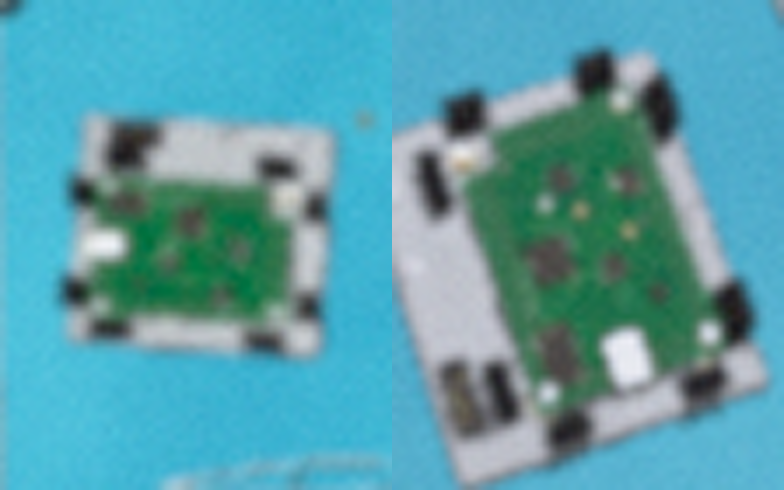

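Control board: flat between all its guides in both views, centred at (195,245) and (600,245). Now the disc.

```bash
python3 -m inch '[{"offset":[-0.0004,0.0005,0.05],"yaw":0,"gripper":0.75},{"offset":[-0.0004,0.0005,0.075],"yaw":0,"gripper":0.75},{"offset":[-0.0004,0.0005,0.087],"yaw":0,"gripper":0.75},{"offset":[-0.0004,0.0005,0.087],"yaw":0,"gripper":0.75},{"offset":[-0.0004,0.0005,0.087],"yaw":0,"gripper":0.4},{"offset":[-0.0004,0.0005,0.087],"yaw":0,"gripper":0.4},{"offset":[-0.0004,0.0005,0.087],"yaw":0,"gripper":0.4},{"offset":[-0.0004,0.0005,0.087],"yaw":0,"gripper":0.4},{"offset":[-0.0004,0.0005,0.087],"yaw":0,"gripper":0.4}]' 15
```

```text
t: 19.52
position: [430.7, -68.3, 21.7]
orientation: [179.9, -0.0, 65.8]
ft_force: [-0.3, 0.1, 7.0]
grip_width: 49.3
grasp_force: 15.0
```

```bash
python3 -m inch '[{"offset":[0,0,-0.02],"yaw":0,"gripper":0.4},{"offset":[0,0,-0.06],"yaw":0,"gripper":0.4},{"offset":[0,0,-0.06],"yaw":0,"gripper":0.4},{"offset":[0,0,-0.06],"yaw":0,"gripper":0.4}]'; python3 go.py 621.1 -150.1 80 65.8
```

```text
t: 20.02
position: [430.0, -68.1, 80.7]
orientation: [-180.0, 0.0, 65.8]
ft_force: [-0.1, 0.7, -0.7]
grip_width: 49.4
grasp_force: 15.0
offset [0.0036 0.2079 0.0007] yaw -0.0002 rows>= 3.3
```

```bash
python3 -m inch '[{"offset":[0,0.05,0],"yaw":0,"gripper":0.4},{"offset":[0.001,0.1,0],"yaw":0,"gripper":0.4},{"offset":[0.002,0.15,0],"yaw":0,"gripper":0.4},{"offset":[0.003,0.19,0],"yaw":0,"gripper":0.4},{"offset":[0.0034,0.2072,0.0007],"yaw":0,"gripper":0.4},{"offset":[0.0034,0.2072,0.0007],"yaw":0,"gripper":0.4},{"offset":[0.0034,0.2072,0.0007],"yaw":0,"gripper":0.4}]'; python3 go.py 621.1 -150.1 50 65.8
python3 chk.py g8 lamp_disc nest_lamp 21.7 622.2 -152.2 -6.2
```

```text
t: 20.9
position: [619.5, -149.5, 79.4]
orientation: [-179.9, 0.0, 65.8]
ft_force: [0.6, 0.0, 0.3]
grip_width: 49.1
grasp_force: 15.0
offset [0.0001 0.0017 0.0294] yaw -0.0001 rows>= 0.5
[ 619.53284378 -149.53888575   79.3740541 ] 65.79548123751901
```

View pics/g8.png

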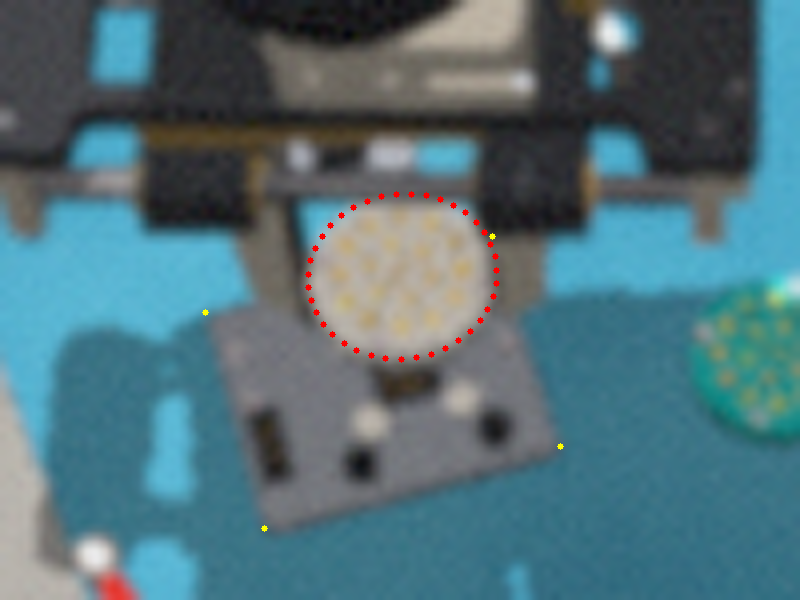

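Side view: the disc coincides with the predicted circle centred at (402,277), and the nest's near corners are at (272,532) and (556,455). I'll measure disc against nest numerically in this same image.

Run:
```python
from h import *
import fit as F
from scipy.ndimage import map_coordinates as mc
s=load('sg8'); im=s['image'].astype(float)
pt=np.array([619.53,-149.54]); z=79.37-21.7
def prof(s,P): 
    q=proj(s,P); return [tuple(int(mc(s['image'][...,c].astype(float),[[a[1]],[a[0]]],order=1)[0]) for c in range(3)) for a in q]
print('disc +y end, z=10'); print(list(zip(range(20,34),prof(s,[[pt[0],pt[1]+t,z+10] for t in range(20,34)]))))
s0=load('side0')
for u in(-10,25): 
    for sg in(1,-1):
        print('nest',u,sg,list(zip(range(28,42),[v for v in prof(s0,F.place(np.array([[u,sg*t,8] for t in range(28,42)],float),(621.1,-150.1,-6.2)))])))
# disc initial in side0 and now by same threshold: white blob centroid
for nm,c0,zz in(('side0',(431.5,-68.1),10),('sg8',tuple(pt),z+10)):
    s=load(nm); c=proj(s,[[*c0,zz]])[0].round().astype(int); w=s['image'][c[1]-16:c[1]+17,c[0]-16:c[0]+17].astype(float)
    m=((w[...,0]>110)&(w[...,2]-w[...,0]<25)).astype(np.uint8); n,l,st,ce=cv2.connectedComponentsWithStats(m); i=1+st[1:,4].argmax()
    print(nm,st[i],onz(s,[ce[i]+c-16],zz)[0])
```

```text
disc +y end, z=10
[(20, (182, 176, 164)), (21, (177, 170, 163)), (22, (170, 164, 158)), (23, (159, 155, 149)), (24, (148, 145, 139)), (25, (137, 134, 129)), (26, (126, 123, 119)), (27, (115, 113, 110)), (28, (107, 106, 104)), (29, (101, 101, 102)), (30, (99, 100, 103)), (31, (100, 100, 105)), (32, (102, 103, 109)), (33, (107, 108, 113))]
nest -10 1 [(28, (181, 182, 192)), (29, (178, 179, 189)), (30, (175, 176, 185)), (31, (163, 163, 172)), (32, (150, 149, 158)), (33, (133, 137, 147)), (34, (112, 128, 138)), (35, (92, 120, 132)), (36, (87, 131, 149)), (37, (83, 144, 167)), (38, (82, 157, 184)), (39, (84, 168, 196)), (40, (85, 178, 207)), (41, (88, 181, 210))]
nest -10 -1 [(28, (176, 179, 187)), (29, (179, 182, 190)), (30, (179, 182, 191)), (31, (179, 183, 192)), (32, (177, 182, 193)), (33, (176, 182, 194)), (34, (168, 182, 196)), (35, (156, 182, 199)), (36, (144, 180, 201)), (37, (129, 180, 204)), (38, (113, 180, 207)), (39, (99, 180, 209)), (40, (95, 181, 210)), (41, (91, 182, 210))]
nest 25 1 [(28, (163, 166, 175)), (29, (171, 174, 183)), (30, (170, 173, 181)), (31, (162, 166, 173)), (32, (154, 158, 164)), (33, (135, 143, 152)), (34, (116, 129, 140)), (35, (101, 128, 142)), (36, (90, 138, 157)), (37, (81, 149, 172)), (38, (82, 160, 185)), (39, (84, 171, 198)), (40, (86, 177, 207)), (41, (89, 181, 210))]
nest 25 -1 [(28, (137, 138, 144)), (29, (137, 137, 144)), (30, (136, 135, 143)), (31, (136, 135, 144)), (32, (136, 137, 146)), (33, (135, 140, 148)), (34, (131, 145, 156)), (35, (125, 152, 166)), (36, (118, 158, 176)), (37, (111, 167, 188)), (38, (103, 174, 199)), (39, (94, 178, 206)), (40, (90, 178, 206)), (41, (86, 179, 207))]
side0 [  5   7  21  21 340] [434.64849502 -67.82462028  10.        ]
sg8 [  0   7  33  26 583] [ 624.38885636 -139.60901426   67.67      ]
```

```bash
python3 -m inch '[{"offset":[-0.001,0.0012,0.02],"yaw":0,"gripper":0.4},{"offset":[-0.001,0.0012,0.027],"yaw":0,"gripper":0.4},{"offset":[-0.001,0.0012,0.027],"yaw":0,"gripper":0.4}]'; python3 go.py 621.1 -151.1 34 65.8
```

```text
t: 21.32
position: [620.7, -151.2, 52.4]
orientation: [-179.9, 0.0, 65.8]
ft_force: [0.4, 0.5, -0.4]
grip_width: 49.3
grasp_force: 15.0
offset [0.0002 0.0003 0.0184] yaw -0.0001 rows>= 0.3
```

```bash
python3 -m inch '[{"offset":[0.0001,0.0002,0.01],"yaw":0,"gripper":0.4},{"offset":[0.0001,0.0002,0.0185],"yaw":0,"gripper":0.4},{"offset":[0.0001,0.0002,0.0185],"yaw":0,"gripper":0.4}]'
```

```text
t: 21.7
position: [621.1, -151.3, 34.0]
orientation: [-179.9, 0.0, 65.8]
ft_force: [0.5, 0.4, -0.6]
grip_width: 48.9
grasp_force: 15.0
```

```bash
python3 -m inch '[{"offset":[0,0,0.002],"yaw":0,"gripper":0.4},{"offset":[0,0,0.002],"yaw":0,"gripper":0.4},{"offset":[0,0,0.002],"yaw":0,"gripper":0.61},{"offset":[0,0,0.002],"yaw":0,"gripper":0.61},{"offset":[0,0,0.002],"yaw":0,"gripper":0.61},{"offset":[0,0,-0.02],"yaw":0,"gripper":0.61},{"offset":[0,0,-0.06],"yaw":0,"gripper":0.61},{"offset":[0,0,-0.1],"yaw":0,"gripper":0.61},{"offset":[0,0,-0.1],"yaw":0,"gripper":0.61}]'; python3 go.py 400 -100 180 65.8
```

```text
t: 22.82
position: [623.4, -152.0, 139.8]
orientation: [179.6, -0.0, 65.8]
ft_force: [-0.1, 0.2, 0.1]
grip_width: 56.7
grasp_force: 0.0
offset [-0.0442 -0.225  -0.0402] yaw -0.0001 rows>= 3.7
```

```bash
python3 -m inch '[{"offset":[-0.01,-0.05,-0.02],"yaw":0,"gripper":0.6},{"offset":[-0.02,-0.1,-0.04],"yaw":0,"gripper":0.6},{"offset":[-0.03,-0.15,-0.04],"yaw":0,"gripper":0.6},{"offset":[-0.044,-0.225,-0.04],"yaw":0,"gripper":0.6},{"offset":[-0.044,-0.225,-0.04],"yaw":0,"gripper":0.6},{"offset":[-0.044,-0.225,-0.04],"yaw":0,"gripper":0.6},{"offset":[-0.044,-0.225,-0.04],"yaw":0,"gripper":0.6}]'
python3 - <<'E'
from h import *
t=snap('top','topE')['image'][120:200,200:420,::-1]; s=snap('side','sideE')
c=proj(s,[[621,-150,15]])[0].round().astype(int)
a=cv2.resize(t,(792,288),interpolation=cv2.INTER_CUBIC); b=cv2.resize(s['image'][c[1]-22:c[1]+22,c[0]-60:c[0]+60,::-1],(792,290),interpolation=cv2.INTER_CUBIC)
cv2.imwrite('pics/end.png',np.vstack([a,b]))
E
```

```text
t: 23.7
position: [399.6, -99.7, 175.2]
orientation: [179.9, -0.0, 65.8]
ft_force: [-0.0, -0.4, -0.3]
grip_width: 55.9
grasp_force: 0.0
```

View pics/end.png

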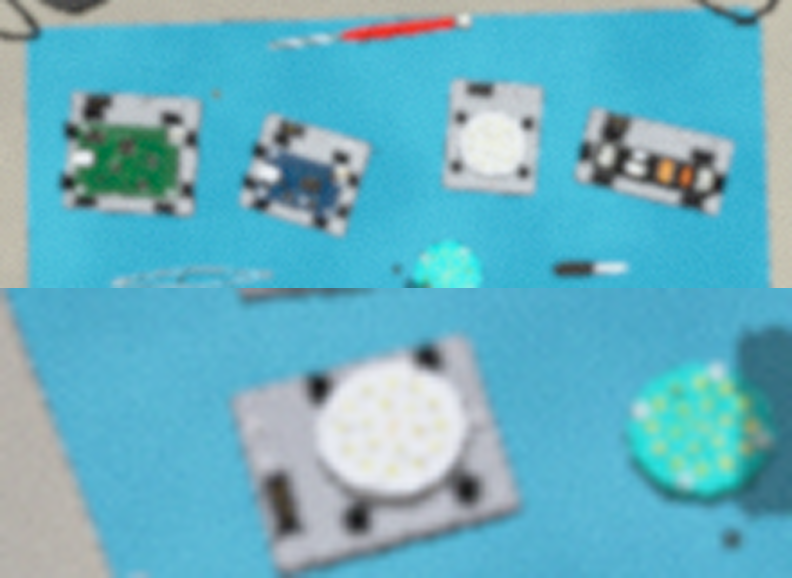

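All four boards are in their nests: control (130,160), radio (300,178), disc (491,140) between its posts, and strip (655,165). Handing in.

```bash
python3 -c "
from station import env
print(env.close_job())"
```

```text
the job is handed in; nothing more can be done
None
```

All four boards were set down in their own nests, flat and released in the final pictures, with the flux pot and tea cup never approached; the job was handed in at about 24 s, and the hand-in gave no verdict.

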